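# Calibrate the stockroom climate logger with its green cap

### The arm

A 6-joint arm with a two-finger parallel gripper is mounted at the origin on the work surface. World frame = base frame: x ahead of the robot, y to its left, z up, the work surface at z = 0. Lengths are in mm, angles in rad, forces in N, time in s.
With the tool pointing down it reaches from about 350 to 775 mm from the base axis. Payload 7.3 kg.
Tool frame: the origin (TCP) lies at the very end of the fingers, on their centre line; the grasp point (between the pads) lies 19 mm behind it; x points along the fingers, z is the direction in which the jaws open and shut, and the axes are right-handed (so a half turn about x gives the same grasp; the last joint's range is limited). The gripper opens to 92 mm and grips with 3 to 60 N. Pads are 19 mm wide; open, the fingers measure 130 mm over their backs; the gripper's body (75 mm by 190 mm) begins 47 mm behind the grasp point.
Start: joints at [1.051, 0.342, 1.524, -0, 1.275, -0.146], TCP at [191.694, 488.772, 226.741] pointing down, gripper open.
Joint ranges: [-2.53, 2.53], [-0.77, 2.02], [0.04, 2.7], [-1, 4.14], [0.28, 2.66], [-3.11, 3.11]. Speed limits (rad/s): [2.57, 2.57, 3.14, 3.14, 3.14, 3.14].

### API

Orientations are given as [roll, pitch, yaw] about the fixed x, y, z axes, in that order (R = Rz(yaw) Ry(pitch) Rx(roll)).
In Python, from plant import * gives the robot as it stands.
- The arm moves only by the shell command python3 -m creep 'ROWS'. ROWS is JSON, a list of rows, each an object of numbers: "tx", "ty", "tz": the shift along the tool's x, y, z in cm; "wx", "wy", "wz": the turn, a rotation vector about the tool's x, y, z in rad; "gripper": the closure, from -1 (fully open) to 1 (shut). A call has 1 to 8 rows; each row is the pose to reach, as a shift and turn from the pose commanded when the call began, along the tool's axes at that moment; what a row does not reach only later rows make up. A row lasts 1/12 s, in which the tool goes at most 41.7 mm and 7.16 degrees, less where a joint would pass 70% of its speed; a pose out of reach is approached as far as the arm can. A call with a gripper value outside its range is refused whole. The fingers move at their own pace and stop on an object; the grip force is fixed at half the most. Time passes only in rows, so rows that repeat a pose let the fingers close. It gives the time, the measured TCP pose, the force and the opening at its end, in the units of the state.
- get_obs(): the state, without advancing time (a new reading comes with each control period).
- capture(name): name is "side" or "top"; returns a dict with "frame" (400x640x3 uint8, red, green, blue), "z_map" (400x640 float32, mm along the optical axis (not along the pixel's ray), 0 where there is no reading), "vertical_fov" (degrees; the focal length in pixels is half the picture's height over the tangent of half this angle, whatever the lens; pixels are square), "cx", "cy" (the principal point, pixels), "k1" (the pictures are not rectified: a ray, as slopes to the right and down, at radius r is drawn at 1 + k1 r^2 times it, then the intrinsics apply), "xyz" and "rotation" of the camera in the world. Camera axes: x right, y down, z forward; pixel columns grow to the right and rows downward; lengths in mm; the calibration is good to about 2 mm. A picture is of the moment at which its call begins.
- close_job(): hands the job in, once; it reports no verdict.
The state is a dict: "time": time; "joint_positions": joint angles; "dq": joint speeds; "tau": joint torques, N m; "tool_pos": TCP position; "tcp_rot": TCP orientation; "contact_force": force on the tool from outside, world axes, zero at the start; "moment": the same for the moment, N m; "grip_width": finger opening in mm.
Only numpy, scipy, OpenCV 4.12 (cv2) and the standard library are available. Lean on these libraries where they do the work, as an engineer would, in place of code of your own. Each camera call takes 0.05 s, during which the arm holds its last target.

### The job

Calibrate the climate logger: first turn its dial until the pointer clicks in at the green mark, then snap the green cap onto the brass stud beside the dial, pressing on after the click until the cap is fully home and the sprung stud is pushed all the way down. Finish while still holding the cap pressed down like that with the gripper; do not let go. Leave the orange cap and the other things on the bench where they are.

Things in the scene. Friction and masses are not known exactly. Their poses are not given: they have to be found in the camera images.
- dial (a joint): rotary selector on the logger's top, rad, grows clockwise seen from above. Five click positions (detents) at 0, 0.45, 0.90, 1.35 and 1.80; the green mark is the fourth, 1.35. About 0.1 N m takes it over a click; let go, it settles into the nearest click. Starts in the first or the second.
- dial_grip (a point): grip bar of the dial: black, 52 mm long, 12 mm wide, 26 mm tall; the point is on the turning axis at half the bar's height (13 mm below its top, 13 mm above the disc of 54 mm diameter it stands on). Its x axis lies along the bar and points to the end with the white pointer line; z is up. 22 mm above the logger's top.
- green_mark (a point): green mark painted on the logger's top, 37.5 mm from the dial's axis: the dial is right when its pointer points at it (four other marks are white)
- port (a joint): how far the sprung stud is pushed down, m: 0 up, 0.005 down on its stop. Starts to move at about 3 N and is fully down at about 7 N; springs up again when let go.
- port_seat (a point): centre of the flat seat (aluminium flange, 48 mm diameter) round the foot of the brass stud, at the logger's other end from the dial; it sinks with the stud; z is up; 61 mm above the table when up, 56 mm when down. The stud stands 20 mm above the seat, 20 mm thick, its tapered top 12 mm across, with four sprung steel noses 9 mm above the seat. The logger is a fixed white box 160 x 280 x 50 mm.
- green_cap_center (a point): loose green cap, 57 mm tall, 60 g, standing mouth down on the bench: a skirt 42 mm in diameter and 27 mm tall, above it a round grip neck 26 mm in diameter and 30 mm tall, with a shoulder 8 mm wide between. The point is on its axis half-way up, 28.5 mm above its mouth rim; z is up. Any yaw fits the stud.
- green_cap: the same green cap, origin at the centre of its mouth rim (underside). The mouth is 24 mm wide; its lip snaps over the noses: it meets them with the rim about 12 mm above the seat, the stud goes down on its stop, the push needed rises to 10 to 15 N, then drops as it clicks; home, the rim stands on the seat.
- orange_cap_center (a point): loose orange cap of the same outer shape, not to be used; stands at least 95 mm (axis to axis) from the green one, either nearer or farther than it; point half-way up
- tape_roll: roll of brown tape, 96 mm across, 48 mm tall, leave alone
- screwdriver: screwdriver lying on the bench, 200 mm, leave alone
- marker: blue marker pen lying on the bench, 120 mm, leave alone
- carton: flat cardboard carton 160 x 240 x 50 mm beyond the logger, leave alone
Things that resemble listed ones, but are neither listed nor needed, are in the scene too. Of the things that look like the green_cap, the middle-sized one is meant.

How it is judged:
By the outcome, as a careful person would: the job done as asked, in the order asked, and still so for the second after the job is handed in, while the arm keeps its last pose, push and grip.
It also fails if it takes over 61 s, if anything falls off the work surface, if the arm or the gripper's body presses on something with over 40 N, if the wrist force passes 120 N, or if a joint passes its speed limit or range.

## Working session

There is one attempt and no reset: what is moved stays moved. The work goes in short steps, Python scripts to look and compute and a shell command to move; the robot and the scene stay as the last step left them, time stands still between calls to the robot, and variables do not carry over. Pictures are saved under pics/ and viewed, and the job is handed in when it is done.

```bash
ls -la; mkdir -p pics; python3 - <<'E'
from plant import *
import cv2
print(get_obs())
for n in("side","top"):
    c=capture(n)
    cv2.imwrite(f"pics/{n}0.png",c["frame"][:,:,::-1])
    print(n,{k:v for k,v in c.items() if k not in("frame","z_map")})
E
```

```text
total 12
drwxr-xr-x  3 agent agent 4096 Dec  7 05:11 .
drwxr-xr-x 23 root  root  4096 Dec  7 05:11 ..
drwxr-xr-x  2 agent agent 4096 Dec  7 05:11 pics
{'time': 0.0, 'joint_positions': array([ 1.05099869e+00,  3.42761907e-01,  1.52502744e+00, -1.29298426e-05,
        1.27540109e+00, -1.46003930e-01]), 'dq': array([ 6.96417527e-04,  1.88734216e-03, -4.03009152e-04,  2.69295898e-03,
       -3.53658773e-04, -2.05506221e-05]), 'tau': array([-1.27938718e-03, -4.31236768e+01, -2.44219011e+01,  7.16400566e-02,
        5.59217006e-02, -1.21401745e-04]), 'tool_pos': array([191.48086619, 488.3911368 , 226.02099548]), 'tcp_rot': array([ 3.00332665,  1.56919849, -2.08285226]), 'contact_force': array([ 0.76817825,  0.81266638, -0.24306441]), 'moment': array([ 0.00811478, -0.04284547,  0.03420333]), 'grip_width': 91.99284793481468}
side {'vertical_fov': 49.84324200532444, 'cx': 316.66017431097004, 'cy': 198.42480177572332, 'k1': -0.050271857651483405, 'xyz': array([  21.48259754, -598.92042824,  647.72222627]), 'rotation': array([-2.14617495,  0.00689069, -0.69986092])}
top {'vertical_fov': 50.86311930440774, 'cx': 316.43238516552157, 'cy': 195.6601348971163, 'k1': -0.08263519389921012, 'xyz': array([ 495.26685511,   52.18628391, 1210.92865486]), 'rotation': array([-3.06891552,  0.00712626, -1.59455659])}
```

View pics/side0.png

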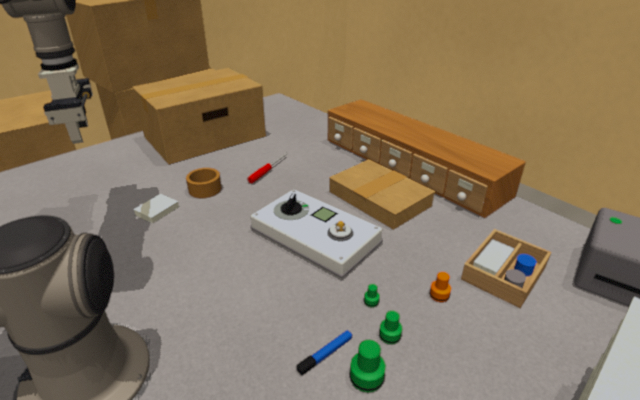

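View pics/top0.png

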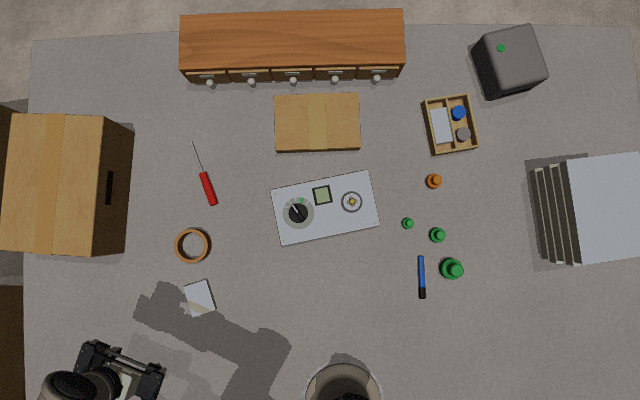

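Side view: the dial is at about (291,205), the stud at (341,230), and the green caps are small (372,295), middle (391,327) and large (368,365). The orange cap is at (441,287). In the top view the green caps are at (408,223), (437,235) and (452,268), the orange one at (434,181), the dial at (298,212) and the stud at (352,202).

The green things that could be confused are those three caps. By the description I want the middle one, at top (437,235) and side (391,327). Next I'll measure and crop.

```bash
cat > h.py <<'E'
from plant import *
import numpy as np, cv2
from scipy.spatial.transform import Rotation as Ro
def K(c):
    f=c["frame"].shape[0]/2/np.tan(np.radians(c["vertical_fov"])/2)
    return f
def rays(c,uv):
    uv=np.atleast_2d(np.asarray(uv,float)); f=K(c)
    d=(uv-[c["cx"],c["cy"]])/f; s=d.copy()
    for _ in range(20): s=d/(1+c["k1"]*(s**2).sum(1,keepdims=True))
    return s
def world(c,uv,z=None):
    uv=np.atleast_2d(np.asarray(uv,float)); s=rays(c,uv)
    if z is None: z=c["z_map"][uv[:,1].round().astype(int),uv[:,0].round().astype(int)]
    p=np.c_[s,np.ones(len(s))]*np.reshape(z,(-1,1))
    return p@Ro.from_euler("xyz",c["rotation"]).as_matrix().T+c["xyz"]
def onplane(c,uv,h):
    s=rays(c,uv); d=np.c_[s,np.ones(len(s))]@Ro.from_euler("xyz",c["rotation"]).as_matrix().T
    return c["xyz"]+d*((h-c["xyz"][2])/d[:,2:3])
def proj(c,P):
    p=(np.atleast_2d(P)-c["xyz"])@Ro.from_euler("xyz",c["rotation"]).as_matrix()
    s=p[:,:2]/p[:,2:3]; r2=(s**2).sum(1,keepdims=True)
    return s*(1+c["k1"]*r2)*K(c)+[c["cx"],c["cy"]]
def allworld(c):
    v,u=np.mgrid[0:400,0:640]; return world(c,np.c_[u.ravel(),v.ravel()]).reshape(400,640,3)
def crop(c,u,v,w,name,k=8):
    h=int(w*.75); im=c["frame"][max(0,v-h):v+h,max(0,u-w):u+w,::-1]
    cv2.imwrite(f"pics/{name}.png",cv2.resize(im,None,fx=k,fy=k,interpolation=cv2.INTER_CUBIC))
def tool(o=None):
    o=o or get_obs(); return o["tool_pos"],Ro.from_euler("xyz",o["tcp_rot"]).as_matrix()
E
python3 - <<'E'
from h import *
print(tool()[1].round(3))
for n in("top","side"):
    c=capture(n); W=allworld(c); hsv=cv2.cvtColor(c["frame"],cv2.COLOR_RGB2HSV)
    for col,lo,hi in(("green",50,75),("orange",8,14)):
        m=((hsv[...,0]>=lo)&(hsv[...,0]<=hi)&(hsv[...,1]>150)&(hsv[...,2]>60)).astype(np.uint8)
        k,l,st,ce=cv2.connectedComponentsWithStats(m)
        for i in range(1,k):
            if st[i,4]>40:
                P=W[l==i]; P=P[P[:,2]<150]
                if len(P)<20: continue
                hi_=P[P[:,2]>np.percentile(P[:,2],98)-6]
                print(n,col,ce[i].round(1),st[i,4],"max z",P[:,2].max().round(1),"xy all",P[:,:2].mean(0).round(1),"top xy",hi_[:,:2].mean(0).round(1),"ext",np.ptp(P,0).round(0),len(hi_))
    # logger
    m=(W[...,2]>40)&(W[...,2]<58)&(hsv[...,1]<40)&(hsv[...,2]>120)
    k,l,st,ce=cv2.connectedComponentsWithStats(m.astype(np.uint8)); i=1+np.argmax(st[1:,4])
    P=W[l==i]; print(n,"logger",st[i],P.mean(0).round(1),np.median(P[:,2]),cv2.minAreaRect(P[:,:2].astype(np.float32)))
    if n=="top": crop(c,325,208,60,"log_top",6); crop(c,437,225,50,"caps_top",7)
    else: crop(c,315,225,70,"log_side",5); crop(c,400,320,60,"caps_side",6)
E
```

```text
[[-0.001 -0.931  0.365]
 [-0.001  0.365  0.931]
 [-1.     0.    -0.001]]
top green [500.3  47.8] 46 max z 127.3 xy all [ 967.6 -453.9] top xy [ 966.6 -454. ] ext [21. 20.  9.] 32
top green [406.9 222.9] 50 max z 45.1 xy all [ 498.6 -194.6] top xy [ 500.8 -199.9] ext [28. 26. 39.] 10
top green [436.3 234.1] 77 max z 62.8 xy all [ 465.1 -274.5] top xy [ 467.4 -277.6] ext [37. 32. 43.] 11
top green [451.3 268.6] 176 max z 83.7 xy all [ 369.5 -307.9] top xy [ 367.  -311.6] ext [54. 51. 61.] 48
top orange [290.9  38.6] 10155 max z 122.2 xy all [1006.7  117.7] top xy [1007.2  116.6] ext [160. 617.  18.] 8066
top orange [431.6 181. ] 68 max z 59.6 xy all [ 614.8 -268. ] top xy [ 617.2 -268.2] ext [39. 29. 49.] 12
top logger [ 271  170  109   76 4667] [544.7  36.3  49.6] 49.64276247650332 ((548.2750244140625, 36.315460205078125), (158.7254638671875, 279.9383239746094), 10.493082046508789)
side green [615.2 220. ] 41 max z 124.1 xy all [ 965.7 -453. ] top xy [ 965.7 -453. ] ext [20. 18.  4.] 41
side green [371.6 295.4] 216 max z 43.8 xy all [ 491.3 -202.5] top xy [ 494.6 -199.7] ext [30. 29. 37.] 54
side green [390.7 327.1] 485 max z 59.7 xy all [ 454.  -285.1] top xy [ 459.  -281.4] ext [37. 38. 50.] 111
side green [367.6 365.5] 1252 max z 82.7 xy all [ 356.2 -321.6] top xy [ 363.4 -315.7] ext [56. 56. 71.] 322
side orange [354.6 123.9] 90 max z 115.9 xy all [928.2 297.5] top xy [927.6 305. ] ext [ 10. 134.  20.] 31
side orange [376.7 133.4] 44 max z 112.6 xy all [928.2 202.5] top xy [927.5 203.9] ext [ 9. 49. 17.] 19
side orange [477.7 180. ] 985 max z 112.8 xy all [ 965.6 -124.9] top xy [932.9 -47.7] ext [158. 362. 110.] 197
side orange [439.3 289.9] 265 max z 57.4 xy all [ 604.1 -281.3] top xy [ 607.  -279.4] ext [40. 40. 54.] 29
side logger [ 251  189  131   77 4088] [534.   17.1  49. ] 49.33242255180306 ((543.7572631835938, 37.17479705810547), (162.1068572998047, 282.5328369140625), 11.137391090393066)
```

View pics/log_top.png

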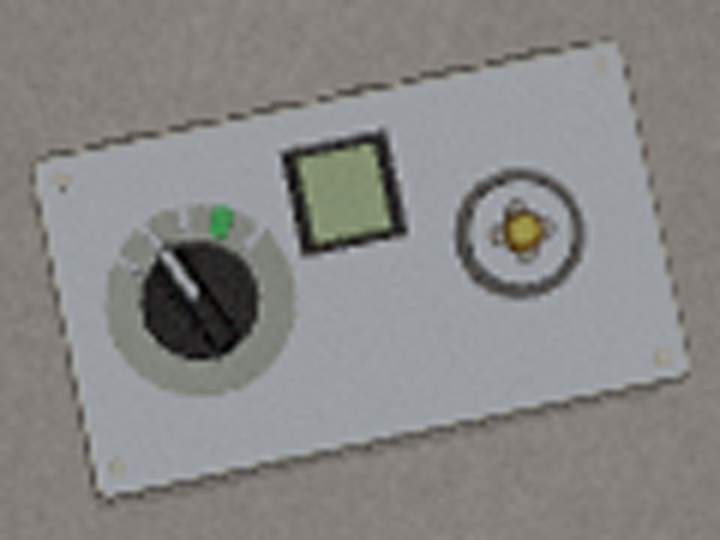

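View pics/log_side.png

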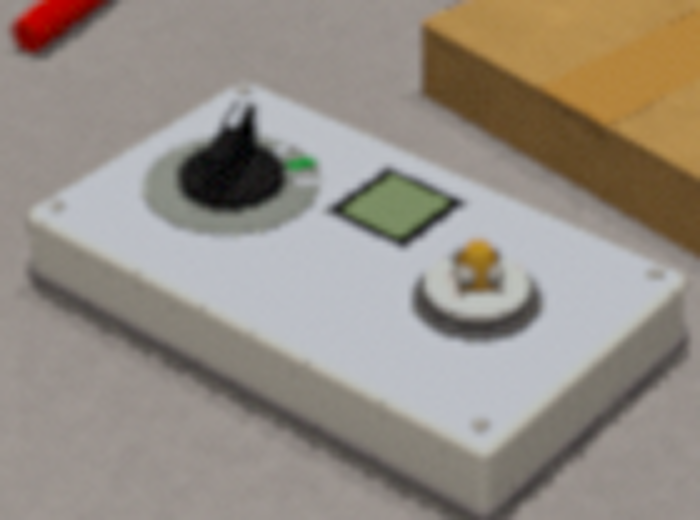

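View pics/caps_side.png

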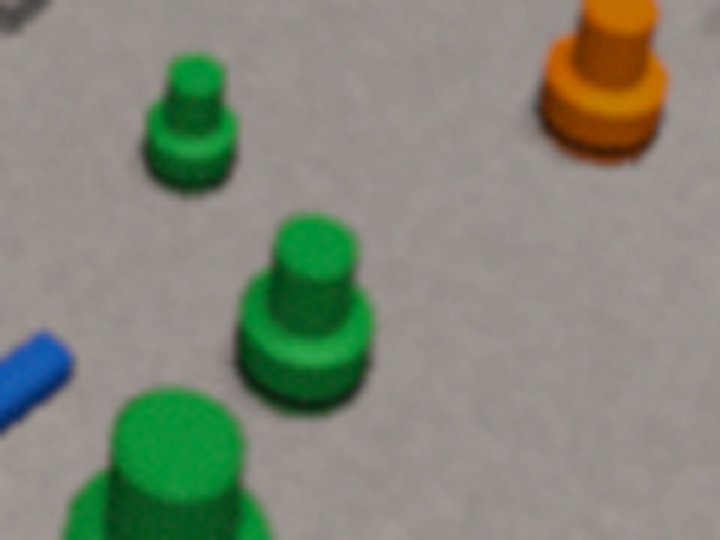

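View pics/caps_top.png

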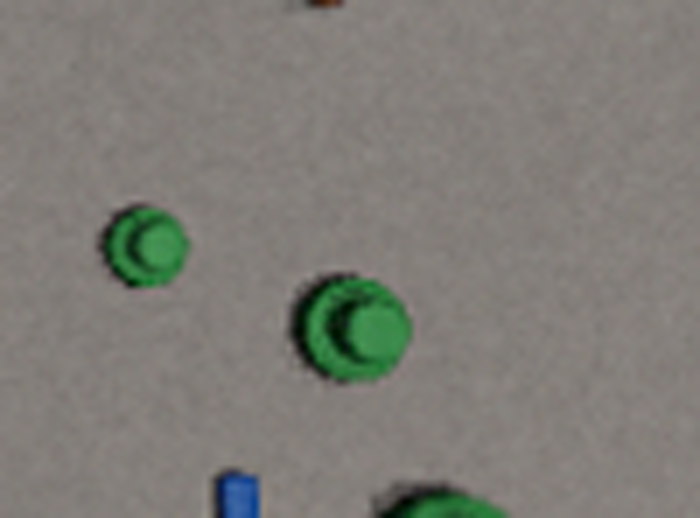

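The crops confirm the middle cap, 42 mm across and about 58 mm tall, at top (437,235). The dial pointer is at the second mark and the green mark is clockwise of it at the fourth, so I have about 0.9 rad to turn. Next come refined positions.

```bash
cat > m.py <<'E'
from h import *
from scipy.optimize import minimize
def circ_fit(c,mask,model,p0):
    # fit xy by IoU of rendered silhouette
    ss=4
    def ren(xy):
        im=np.zeros((400*1,640*1),np.float32)
        big=np.zeros((h*ss,w*ss),np.uint8)
        for (r,z0,z1) in model:
            a=np.linspace(0,2*np.pi,60)
            pts=np.concatenate([np.c_[xy[0]+r*np.cos(a),xy[1]+r*np.sin(a),np.full(60,z)] for z in (z0,z1)])
            uv=(proj(c,pts)-[u0,v0]+.5)*ss-.5
            cv2.fillConvexPoly(big,cv2.convexHull((uv*16).round().astype(np.int32)),1,shift=4)
        return cv2.resize(big.astype(np.float32),(w,h),interpolation=cv2.INTER_AREA)
    vs,us=np.where(mask); u0,u1,v0,v1=us.min()-8,us.max()+9,vs.min()-8,vs.max()+9; w,h=u1-u0,v1-v0
    M=mask[v0:v1,u0:u1].astype(np.float32)
    f=lambda xy:np.abs(ren(xy)-M).sum()/M.sum()
    r=minimize(f,p0,method="Nelder-Mead",options=dict(initial_simplex=[p0,[p0[0]+6,p0[1]],[p0[0],p0[1]+6]],xatol=.05))
    return r.x.round(2),round(r.fun,3)
CAP=[(21,0,27),(13,27,57)]
def comp(m,u,v):
    k,l=cv2.connectedComponents(m.astype(np.uint8)); 
    a=l[v-3:v+4,u-3:u+4]; a=a[a>0]; return l==np.bincount(a).argmax()
E
python3 - <<'E'
from m import *
for n,g,o,st,dl in(("top",(437,235),(434,181),(352,202),(298,213)),("side",(391,327),(441,287),(341,228),(291,207))):
    c=capture(n); hsv=cv2.cvtColor(c["frame"],cv2.COLOR_RGB2HSV); H,S,V=[hsv[...,i].astype(int) for i in range(3)]
    m=comp((H>45)&(H<80)&(S>100)&(V>25),*g); print(n,"green",m.sum(),circ_fit(c,m,CAP,[465.,-280.]))
    m=comp((H<16)&(S>150)&(V>35),*o); print(n,"orange",m.sum(),circ_fit(c,m,CAP,[612.,-275.]))
    m=(H>12)&(H<32)&(S>110); m=comp(m,*st); print(n,"stud",m.sum(),circ_fit(c,m,[(6,78,81),(10,61,70)],onplane(c,[st],72)[0,:2]))
    m=comp(V<75,*dl)
    print(n,"dial",m.sum(),circ_fit(c,m,[(27,50,59)],onplane(c,[dl],59)[0,:2]), np.argwhere(m)[:,::-1].mean(0))
    if n=="top":
        print(onplane(c,np.argwhere(m)[:,::-1],59).mean(0))
        m=(H>50)&(H<80)&(S>110); m=comp(m,302,200); uv=np.argwhere(m)[:,::-1]; print("gm",uv.mean(0),onplane(c,[uv.mean(0)],50.5))
    else:
        m=(H>50)&(H<80)&(S>110); m=comp(m,305,206);uv=np.argwhere(m)[:,::-1];  print("gm",uv.mean(0),onplane(c,[uv.mean(0)],50.5))
    # flange rim via light disc
E
```

```text
top green 176 (array([ 462.93, -281.68]), np.float64(0.218))
top orange 116 (array([ 617.17, -277.93]), np.float64(0.83))
top stud 33 (array([561.86, -36.69]), np.float64(0.417))
top dial 288 (array([534.15, 110.75]), np.float64(0.121)) [298.04861111 212.90277778]
[533.19010248 109.87908514  59.        ]
gm [301.15384615 199.46153846] [[570.41497452 100.93925196  50.5       ]]
side green 553 (array([ 463.73, -277.82]), np.float64(0.215))
side orange 297 (array([ 619.1 , -274.68]), np.float64(0.899))
side stud 42 (array([561.65, -33.  ]), np.float64(0.996))
side dial 258 (array([535.55, 116.01]), np.float64(0.213)) [291.07751938 206.91085271]
gm [304.28571429 205.42857143] [[567.47818451 103.68932212  50.5       ]]
```

Side and top agree to about 4 mm in y. I'll split the difference now and refine against the gripper later. First move is above the dial, with the jaws turned square to the bar.

```bash
python3 -m creep '[{"tx":2,"ty":-14,"tz":-7,"wx":-0.3},{"tx":4,"ty":-28,"tz":-14,"wx":-0.6},{"tx":6.6,"ty":-45.7,"tz":-22.5,"wx":-1.01},{"tx":6.6,"ty":-45.7,"tz":-22.5,"wx":-1.01},{"tx":6.6,"ty":-45.7,"tz":-22.5,"wx":-1.01},{"tx":6.6,"ty":-45.7,"tz":-22.5,"wx":-1.01},{"tx":6.6,"ty":-45.7,"tz":-22.5,"wx":-1.01},{"tx":6.6,"ty":-45.7,"tz":-22.5,"wx":-1.01}]'
cat > go.py <<'E'
# usage: python3 go.py x y z yaw  -> shift/turn in tool axes from the measured pose
import sys
from h import *
x,y,z,yaw=map(float,sys.argv[1:5]); o=get_obs(); p,R=tool(o)
cz=[np.cos(yaw),np.sin(yaw),0]; cx=[0,0,-1]; T=np.c_[cx,np.cross(cz,cx),cz]
d=R.T@(np.array([x,y,z])-p)/10; w=Ro.from_matrix(R.T@T).as_rotvec()
print("t",o["time"],"pos",p.round(1),"yaw",np.arctan2(R[1,2],R[0,2]).round(3),"q",o["joint_positions"].round(2),"F",o["contact_force"].round(1),"w",o["grip_width"].round(1))
print("txyz cm",d.round(2),"wxyz",w.round(3))
E
python3 go.py 534.5 112.5 160 2.208
```

```text
validation failed for argument at $[0]...
Traceback (most recent call last):
  File "go.py", line 7, in <module>
    print("t",o["time"],"pos",p.round(1),"yaw",np.arctan2(R[1,2],R[0,2]).round(3),"q",o["joint_positions"].round(2),"F",o["contact_force"].round(1),"w",o["grip_width"].round(1))
                                                                                                                                                        ^^^^^^^^^^^^^^^^^^^^^
AttributeError: 'float' object has no attribute 'round'
```

```bash
sed -i 's/o\["grip_width"\].round(1)/round(float(o["grip_width"]),1)/' go.py; python3 go.py 534.5 112.5 160 2.208; python3 -m creep '[{"tx":0,"ty":0,"tz":0,"wx":0,"wy":0,"wz":0,"gripper":-1}]'
```

```text
t 0.3 pos [191.6 488.7 226.5] yaw 1.197 q [ 1.05  0.34  1.52 -0.    1.28 -0.15] F [ 0.2  0.  -0.3] w 91.9
txyz cm [  6.66 -45.65 -22.5 ] wxyz [-1.011 -0.    -0.   ]
time: 0.38
tool_pos: [191.6, 488.7, 226.6]
tcp_rot: [3.049, 1.571, -2.037]
contact_force: [0.4, 0.5, 0.5]
grip_width: 91.8
```

All keys are required.

```bash
python3 -m creep '[{"tx":0.5,"ty":-3.6,"tz":-1.8,"wx":-0.1,"wy":0,"wz":0,"gripper":-1},{"tx":1.1,"ty":-7.3,"tz":-3.6,"wx":-0.2,"wy":0,"wz":0,"gripper":-1},{"tx":1.6,"ty":-11,"tz":-5.4,"wx":-0.3,"wy":0,"wz":0,"gripper":-1},{"tx":2.1,"ty":-14.6,"tz":-7.2,"wx":-0.4,"wy":0,"wz":0,"gripper":-1},{"tx":2.7,"ty":-18.3,"tz":-9,"wx":-0.5,"wy":0,"wz":0,"gripper":-1},{"tx":3.2,"ty":-22,"tz":-10.8,"wx":-0.6,"wy":0,"wz":0,"gripper":-1},{"tx":3.7,"ty":-25.6,"tz":-12.6,"wx":-0.7,"wy":0,"wz":0,"gripper":-1},{"tx":4.2,"ty":-29.3,"tz":-14.4,"wx":-0.8,"wy":0,"wz":0,"gripper":-1}]'; python3 go.py 534.5 112.5 160 2.208
```

```text
time: 1.05
tool_pos: [409.6, 249.8, 185.3]
tcp_rot: [-1.374, 1.57, 0.625]
contact_force: [0.6, 1.3, -0.3]
grip_width: 92.0
t 1.05 pos [409.6 249.8 185.3] yaw 2.0 q [ 0.39  0.3   1.71  0.    1.13 -1.61] F [ 0.6  1.3 -0.3] w 92.0
txyz cm [  2.53  -5.66 -17.68] wxyz [-0.208  0.     0.001]
```

```bash
python3 -m creep '[{"tx":0.5,"ty":-1.1,"tz":-3.5,"wx":-0.05,"wy":0,"wz":0,"gripper":-0.3},{"tx":1,"ty":-2.2,"tz":-7,"wx":-0.1,"wy":0,"wz":0,"gripper":-0.3},{"tx":1.5,"ty":-3.4,"tz":-10.5,"wx":-0.15,"wy":0,"wz":0,"gripper":-0.3},{"tx":2,"ty":-4.5,"tz":-14,"wx":-0.2,"wy":0,"wz":0,"gripper":-0.3},{"tx":2.5,"ty":-5.7,"tz":-17.7,"wx":-0.208,"wy":0,"wz":0,"gripper":-0.3},{"tx":2.5,"ty":-5.7,"tz":-17.7,"wx":-0.208,"wy":0,"wz":0,"gripper":-0.3}]'; python3 go.py 534.5 112.5 160 2.208; python3 - <<'E'
from m import *
for n in("top","side"):
    c=capture(n); p,R=tool()
    w=get_obs()["grip_width"]
    uv=proj(c,[p,p+R[:,2]*w/2,p-R[:,2]*w/2]); print(n,uv.round(1))
    u,v=uv[0].round().astype(int); im=c["frame"].copy()
    crop(c,u,v,60,"g1"+n,6)
E
```

```text
time: 1.55
tool_pos: [537.1, 108.4, 159.3]
tcp_rot: [-3.003, 1.568, -0.805]
contact_force: [-0.6, 0.3, 0.4]
grip_width: 60.4
t 1.55 pos [537.1 108.4 159.3] yaw 2.198 q [ 0.06  0.44  1.56 -0.    1.13 -2.14] F [-0.6  0.3  0.4] w 60.4
txyz cm [-0.07 -0.03  0.48] wxyz [-0.01  -0.002  0.   ]
top [[295.7 210.9]
 [286.1 218.2]
 [305.2 203.7]]
side [[289.5 170.1]
 [277.3 168.7]
 [301.9 171.6]]
```

View pics/g1top.png

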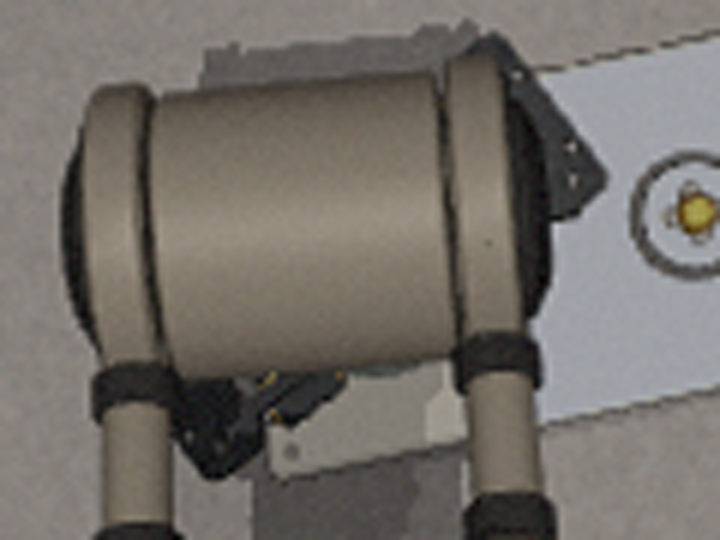

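View pics/g1side.png

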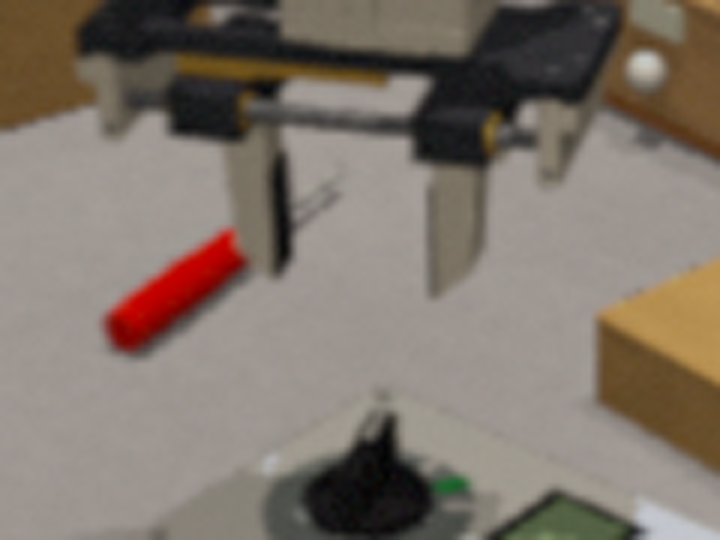

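```bash
python3 go.py 534.5 112.5 160 2.208; python3 - <<'E'
from m import *
c=capture("side"); p,R=tool(); W=allworld(c); w=get_obs()["grip_width"]; print(w)
L=(W-p)@R
m=(np.abs(L[...,0]+15)<25)&(np.abs(L[...,1])<40)&(np.abs(L[...,2])<80)
P=L[m]; print(m.sum())
for s in(-1,1):
    Q=P[(P[:,2]*s>0)]; print(s,len(Q),np.percentile(Q,[1,10,50,90,99],axis=0).round(1).tolist())
    lo=Q[Q[:,0]>Q[:,0].max()-8]; print(lo.round(1)[:40].tolist())
E
```

```text
t 1.65 pos [533.6 112.4 159.7] yaw 2.199 q [ 0.07  0.44  1.57  0.    1.13 -2.13] F [-0.3  0.4 -0.8] w 59.7
txyz cm [-0.03 -0.08 -0.04] wxyz [-0.009  0.001 -0.001]
59.80727393095775
275
-1 129 [[-39.8, -6.1, -48.0], [-37.5, 3.9, -47.0], [-24.1, 11.6, -39.4], [-8.3, 13.6, -30.5], [-1.6, 14.7, -29.4]]
[[-5.5, 8.5, -29.1], [-6.4, 9.6, -31.8], [-7.5, 10.8, -34.5], [-4.1, 10.6, -29.6], [-5.4, 12.2, -32.5], [-5.1, 11.3, -34.6], [-5.0, 10.5, -36.7], [-6.3, 12.2, -39.6], [-1.3, 9.7, -31.7], [-3.9, 13.7, -35.2], [-2.3, 10.4, -36.6], [-0.1, 12.1, -32.3]]
1 146 [[-39.6, -7.5, 29.7], [-36.8, -2.1, 30.1], [-22.5, 10.8, 33.7], [-5.7, 13.2, 44.9], [0.6, 15.4, 47.1]]
[[-5.4, -7.0, 31.3], [-3.9, -5.1, 30.7], [-4.9, 1.8, 30.8], [-2.9, -2.1, 29.8], [-6.0, 8.9, 30.9], [-3.8, 4.6, 30.0], [0.6, -3.5, 30.5], [-3.6, 10.9, 37.6], [-3.8, 10.8, 35.2], [-3.8, 10.1, 33.0], [-4.7, 11.2, 30.2], [0.6, 1.7, 31.2], [-3.9, 15.4, 33.7], [-1.0, 9.9, 33.2], [-0.6, 8.8, 31.2], [1.5, 10.3, 33.3]]
```

```bash
python3 - <<'E'
from m import *
c=capture("side"); W=allworld(c); V=c["frame"].max(2)
m=(np.hypot(W[...,0]-535,W[...,1]-113)<45)&(W[...,2]>62)&(W[...,2]<95)
P=W[m]; print(m.sum()); 
mm,cv=P[:,:2].mean(0),np.cov(P[:,:2].T); print("bar mean",mm, np.linalg.eigh(cv))
t=P[P[:,2]>80]; print("top",len(t),t.mean(0),t.round(0).tolist())
m=(np.hypot(W[...,0]-535,W[...,1]-113)<45)&(W[...,2]>54)&(W[...,2]<63)&(V<90); P=W[m]; print("disc",len(P),P.mean(0),P.min(0),P.max(0))
m=(np.hypot(W[...,0]-562,W[...,1]+35)<30)&(W[...,2]>73)&(W[...,2]<95); P=W[m]; print("stud top",m.sum(),P.mean(0),P.round(0).tolist())
m=(np.hypot(W[...,0]-562,W[...,1]+35)<30)&(W[...,2]>56)&(W[...,2]<66); P=W[m]; print("seat",len(P),P.mean(0),P.min(0),P.max(0))
u,v=proj(c,[[550,40,60]])[0].round().astype(int)
crop(c,u,v,60,"log2",6)
c=capture("top"); W=allworld(c)
m=(np.hypot(W[...,0]-562,W[...,1]+35)<30)&(W[...,2]>73)&(W[...,2]<95); P=W[m]; print("stud top T",m.sum(),P.mean(0))
m=(np.hypot(W[...,0]-562,W[...,1]+35)<35)&(W[...,2]>56)&(W[...,2]<66); P=W[m]; print("seat T",len(P),P.mean(0),P.min(0),P.max(0))
E
```

```text
131
bar mean [527.35623068 106.54897366] EighResult(eigenvalues=array([ 12.29976054, 254.92771415]), eigenvectors=array([[ 0.50529653, -0.86294578],
       [-0.86294578, -0.50529653]]))
top 65 [529.95684661 109.70669048  82.96172783] [[550.0, 129.0, 82.0], [550.0, 124.0, 84.0], [554.0, 126.0, 82.0], [557.0, 126.0, 81.0], [547.0, 129.0, 81.0], [545.0, 123.0, 84.0], [547.0, 121.0, 85.0], [549.0, 120.0, 84.0], [553.0, 121.0, 82.0], [540.0, 120.0, 85.0], [541.0, 117.0, 86.0], [544.0, 117.0, 85.0], [547.0, 117.0, 83.0], [551.0, 118.0, 81.0], [536.0, 118.0, 84.0], [537.0, 116.0, 85.0], [539.0, 115.0, 85.0], [542.0, 114.0, 84.0], [543.0, 112.0, 85.0], [531.0, 116.0, 84.0], [533.0, 115.0, 84.0], [535.0, 114.0, 84.0], [540.0, 116.0, 81.0], [539.0, 111.0, 84.0], [543.0, 113.0, 81.0], [528.0, 113.0, 85.0], [531.0, 112.0, 84.0], [535.0, 114.0, 81.0], [535.0, 109.0, 84.0], [538.0, 109.0, 82.0], [524.0, 110.0, 85.0], [526.0, 110.0, 84.0], [529.0, 109.0, 83.0], [531.0, 108.0, 83.0], [532.0, 105.0, 84.0], [536.0, 108.0, 81.0], [522.0, 113.0, 81.0], [524.0, 111.0, 82.0], [523.0, 106.0, 85.0], [527.0,
[... 1461 characters left out ...]
7.0], [558.0, -40.0, 76.0], [560.0, -41.0, 75.0], [561.0, -43.0, 76.0], [564.0, -43.0, 74.0], [551.0, -35.0, 73.0], [552.0, -37.0, 74.0], [552.0, -40.0, 75.0], [554.0, -41.0, 75.0], [556.0, -42.0, 75.0], [557.0, -45.0, 76.0], [560.0, -45.0, 74.0], [562.0, -45.0, 73.0], [546.0, -36.0, 73.0], [547.0, -38.0, 74.0], [550.0, -39.0, 73.0], [552.0, -43.0, 75.0], [558.0, -47.0, 74.0]]
seat 172 [554.40758181 -40.27726918  60.3976838 ] [534.79859929 -59.24750632  56.00330263] [582.82681373 -11.44158833  65.57273309]
stud top T 49 [561.12622672 -36.5511676   77.75918239]
seat T 174 [561.76836448 -36.73895595  60.72852023] [539.87715834 -63.98319868  56.02390884] [585.22497948  -9.40109845  65.75509337]
```

View pics/log2.png

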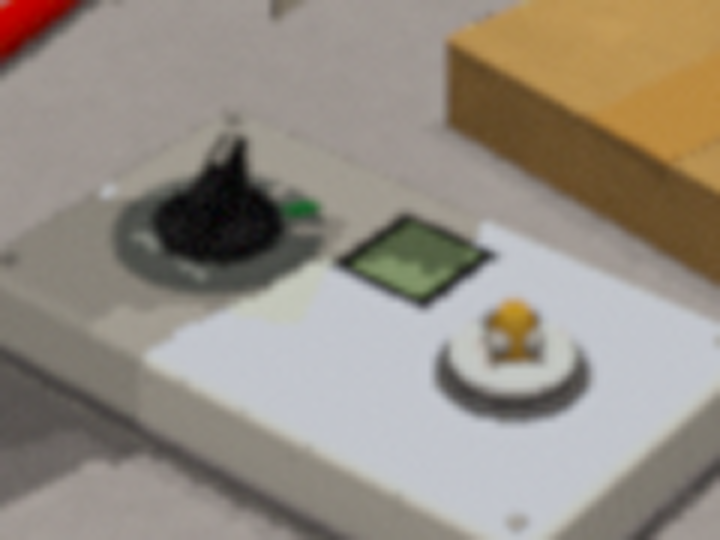

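The side view shows the dial clear below the jaws, with the pointer bar lying between them; depth puts the dial at about (534,112) and the stud at about (561,-36). I'll descend around the bar and check for contact.

```bash
python3 -m creep '[{"tx":2,"ty":0,"tz":0,"wx":-0.009,"wy":0,"wz":0,"gripper":-0.3},{"tx":4,"ty":0,"tz":0,"wx":-0.009,"wy":0,"wz":0,"gripper":-0.3},{"tx":6,"ty":0,"tz":0,"wx":-0.009,"wy":0,"wz":0,"gripper":-0.3},{"tx":8,"ty":0,"tz":0,"wx":-0.009,"wy":0,"wz":0,"gripper":-0.3},{"tx":9,"ty":0,"tz":0,"wx":-0.009,"wy":0,"wz":0,"gripper":-0.3},{"tx":9.6,"ty":0,"tz":0,"wx":-0.009,"wy":0,"wz":0,"gripper":-0.3},{"tx":9.6,"ty":0,"tz":0,"wx":-0.009,"wy":0,"wz":0,"gripper":-0.3}]'; python3 go.py 534 112 63 2.208; python3 - <<'E'
from m import *
c=capture("side"); u,v=proj(c,[[534,112,75]])[0].round().astype(int); crop(c,u,v,50,"g2",7)
E
```

```text
time: 2.38
tool_pos: [532.6, 114.2, 63.8]
tcp_rot: [0.907, 1.569, 3.12]
contact_force: [1.1, -0.4, 0.4]
grip_width: 59.5
t 2.3833 pos [532.6 114.2  63.8] yaw 2.213 q [ 0.07  0.56  1.67  0.    0.91 -2.14] F [ 1.1 -0.4  0.4] w 59.5
txyz cm [ 0.08  0.02 -0.26] wxyz [ 0.005  0.001 -0.001]
```

View pics/g2.png

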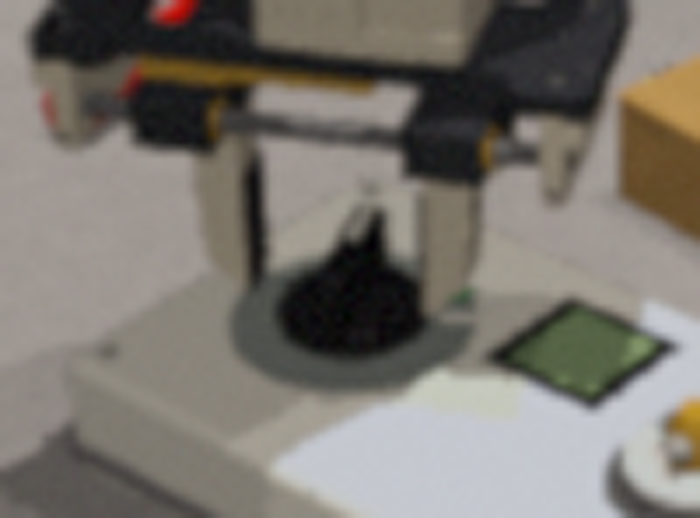

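The bar is between the fingers and roughly centred. Closing.

```bash
python3 -m creep '[{"tx":0,"ty":0,"tz":-0.15,"wx":0,"wy":0,"wz":0,"gripper":0.2},{"tx":0,"ty":0,"tz":-0.15,"wx":0,"wy":0,"wz":0,"gripper":0.5},{"tx":0,"ty":0,"tz":-0.15,"wx":0,"wy":0,"wz":0,"gripper":1},{"tx":0,"ty":0,"tz":-0.15,"wx":0,"wy":0,"wz":0,"gripper":1},{"tx":0,"ty":0,"tz":-0.15,"wx":0,"wy":0,"wz":0,"gripper":1},{"tx":0,"ty":0,"tz":-0.15,"wx":0,"wy":0,"wz":0,"gripper":1},{"tx":0,"ty":0,"tz":-0.15,"wx":0,"wy":0,"wz":0,"gripper":1}]'; python3 go.py 534 112 63 2.208; python3 -c "
from h import *
print(get_obs()['moment'])"
```

```text
time: 3.02
tool_pos: [534.2, 112.2, 64.4]
tcp_rot: [-1.706, 1.571, 0.505]
contact_force: [-0.4, 0.6, -0.3]
grip_width: 17.7
t 3.0167 pos [534.2 112.2  64.4] yaw 2.211 q [ 0.07  0.56  1.67  0.    0.91 -2.14] F [-0.4  0.6 -0.3] w 17.7
txyz cm [ 0.14  0.03 -0.01] wxyz [ 0.003 -0.     0.   ]
[ 0.07678521 -0.01106445  0.01285876]
```

```bash
python3 -m creep '[{"tx":0,"ty":0,"tz":0,"wx":0,"wy":0,"wz":0,"gripper":1},{"tx":0,"ty":0,"tz":0,"wx":0,"wy":0,"wz":0,"gripper":1},{"tx":0,"ty":0,"tz":0,"wx":0,"wy":0,"wz":0,"gripper":1}]'; python3 go.py 534 112 63 2.208; python3 -c "
from h import *
print(get_obs()['moment'])"
```

```text
time: 3.27
tool_pos: [534.3, 112.2, 64.4]
tcp_rot: [-2.508, 1.571, -0.297]
contact_force: [1.3, -1.2, 0.9]
grip_width: 11.9
t 3.2667 pos [534.3 112.2  64.4] yaw 2.211 q [ 0.07  0.56  1.67 -0.    0.91 -2.14] F [ 1.3 -1.2  0.9] w 11.9
txyz cm [0.14 0.03 0.01] wxyz [ 0.003 -0.     0.   ]
[-0.03726267  0.01149448  0.04872255]
```

Gripped at 11.9 mm with almost no side force. Turning 0.9 rad clockwise.

```bash
python3 -m creep '[{"tx":0,"ty":0,"tz":0,"wx":0.11,"wy":0,"wz":0,"gripper":1},{"tx":0,"ty":0,"tz":0,"wx":0.22,"wy":0,"wz":0,"gripper":1},{"tx":0,"ty":0,"tz":0,"wx":0.33,"wy":0,"wz":0,"gripper":1},{"tx":0,"ty":0,"tz":0,"wx":0.44,"wy":0,"wz":0,"gripper":1},{"tx":0,"ty":0,"tz":0,"wx":0.55,"wy":0,"wz":0,"gripper":1},{"tx":0,"ty":0,"tz":0,"wx":0.67,"wy":0,"wz":0,"gripper":1},{"tx":0,"ty":0,"tz":0,"wx":0.79,"wy":0,"wz":0,"gripper":1},{"tx":0,"ty":0,"tz":0,"wx":0.9,"wy":0,"wz":0,"gripper":1}]'; python3 -m creep '[{"tx":0,"ty":0,"tz":0,"wx":0,"wy":0,"wz":0,"gripper":1},{"tx":0,"ty":0,"tz":0,"wx":0,"wy":0,"wz":0,"gripper":1}]';python3 go.py 534 112 63 1.308; python3 - <<'E'
from m import *
print(get_obs()["moment"])
c=capture("side"); u,v=proj(c,[[534,112,75]])[0].round().astype(int); crop(c,u,v,50,"g3",7)
E
```

```text
time: 3.93
tool_pos: [534.4, 112.0, 64.4]
tcp_rot: [-2.039, 1.57, -0.733]
contact_force: [0.0, -2.0, -0.5]
grip_width: 11.8
time: 4.1
tool_pos: [534.4, 112.0, 64.4]
tcp_rot: [-1.847, 1.57, -0.533]
contact_force: [1.2, -2.6, 0.8]
grip_width: 11.8
t 4.1 pos [534.4 112.   64.4] yaw 1.315 q [ 0.07  0.56  1.67 -0.    0.91 -1.25] F [ 1.2 -2.6  0.8] w 11.8
txyz cm [ 0.14  0.04 -0.01] wxyz [ 0.007 -0.     0.   ]
[-0.38856318 -0.1318382  -0.05718249]
```

View pics/g3.png

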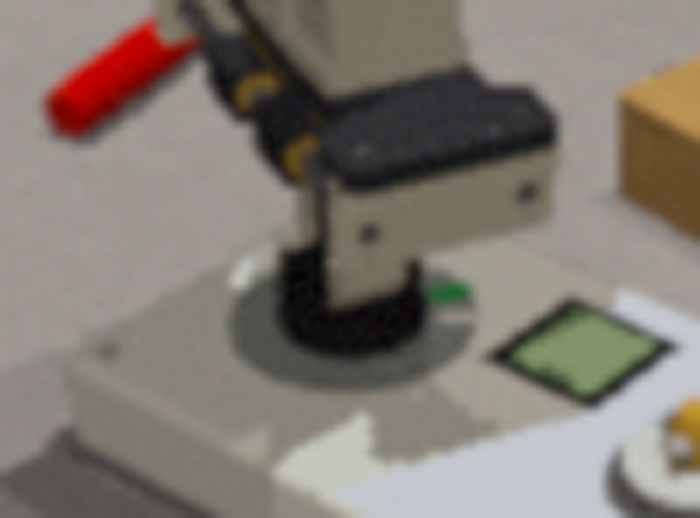

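The bar turned with the gripper. I'll release, lift and look.

```bash
python3 -m creep '[{"tx":0,"ty":0,"tz":0,"wx":0,"wy":0,"wz":0,"gripper":0.5},{"tx":0,"ty":0,"tz":0,"wx":0,"wy":0,"wz":0,"gripper":0},{"tx":0,"ty":0,"tz":0,"wx":0,"wy":0,"wz":0,"gripper":-0.1},{"tx":0,"ty":0,"tz":0,"wx":0,"wy":0,"wz":0,"gripper":-0.1},{"tx":-1,"ty":0,"tz":0,"wx":0,"wy":0,"wz":0,"gripper":-0.1},{"tx":-3,"ty":0,"tz":0,"wx":0,"wy":0,"wz":0,"gripper":-0.1},{"tx":-6,"ty":0,"tz":0,"wx":0,"wy":0,"wz":0,"gripper":-0.1},{"tx":-9,"ty":0,"tz":0,"wx":0,"wy":0,"wz":0,"gripper":-0.1}]'; python3 go.py 463.5 -280 153 -0.83
```

```text
time: 4.82
tool_pos: [533.6, 112.3, 155.5]
tcp_rot: [1.774, 1.569, 3.086]
contact_force: [1.3, 0.7, -0.2]
grip_width: 50.1
t 4.8167 pos [533.6 112.3 155.5] yaw 1.312 q [ 0.07  0.45  1.57  0.    1.13 -1.25] F [ 1.3  0.7 -0.2] w 50.1
txyz cm [  0.26  -3.28 -39.72] wxyz [ 2.142e+00 -2.000e-03 -1.000e-03]
```

```bash
python3 -m creep '[{"tx":0,"ty":-0.3,"tz":-4,"wx":0.12,"wy":0,"wz":0,"gripper":-0.1},{"tx":0,"ty":-0.6,"tz":-8,"wx":0.24,"wy":0,"wz":0,"gripper":-0.1},{"tx":0,"ty":-1,"tz":-12,"wx":0.36,"wy":0,"wz":0,"gripper":-0.1},{"tx":0,"ty":-1.3,"tz":-16,"wx":0.48,"wy":0,"wz":0,"gripper":-0.1},{"tx":0,"ty":-1.6,"tz":-20,"wx":0.6,"wy":0,"wz":0,"gripper":-0.1},{"tx":0,"ty":-2,"tz":-24,"wx":0.72,"wy":0,"wz":0,"gripper":-0.1},{"tx":0,"ty":-2.3,"tz":-28,"wx":0.84,"wy":0,"wz":0,"gripper":-0.1},{"tx":0,"ty":-2.7,"tz":-32,"wx":0.96,"wy":0,"wz":0,"gripper":-0.1}]'; python3 go.py 463.5 -280 153 -0.83;  python3 - <<'E'
from m import *
c=capture("top"); crop(c,325,208,60,"d2top",6)
c=capture("side"); crop(c,315,215,70,"d2side",5)
E
```

```text
time: 5.48
tool_pos: [477.5, -205.7, 155.3]
tcp_rot: [-0.585, 1.57, -0.239]
contact_force: [1.2, 0.4, 0.1]
grip_width: 50.7
t 5.4833 pos [ 477.5 -205.7  155.3] yaw 0.346 q [-0.55  0.4   1.65  0.    1.09 -0.9 ] F [1.2 0.4 0.1] w 50.7
txyz cm [ 0.23 -6.51 -3.84] wxyz [ 1.176e+00  1.000e-03 -0.000e+00]
```

View pics/d2top.png

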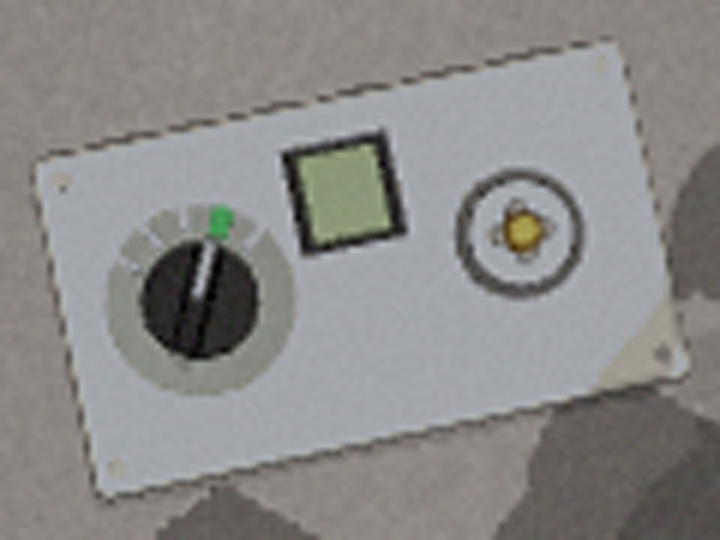

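View pics/d2side.png

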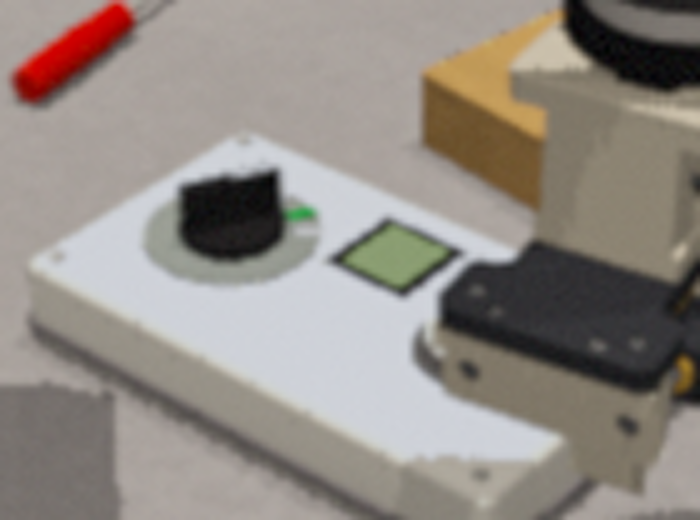

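```bash
python3 - <<'E'
from m import *
c=capture("top"); V=c["frame"].max(2).astype(float)
im=cv2.resize(c["frame"][190:235,278:320],None,fx=16,fy=12,interpolation=cv2.INTER_CUBIC)[:,:,::-1]; cv2.imwrite("pics/d3.png",im)
m=np.zeros_like(V,bool); 
v,u=np.mgrid[0:400,0:640]; r=np.hypot(u-298,v-213)
P=onplane(c,np.c_[u[r<16],v[r<16]],85); w=V[r<16]
rr=np.hypot(P[:,0]-534.3,P[:,1]-112.1); k=(rr<24)&(w>90)
P2=P[k]; w2=w[k]-70; print(k.sum(),np.c_[P2[:,:2],w2].round(0).tolist())
mu=(P2*w2[:,None]).sum(0)/w2.sum(); C=np.cov(P2[:,:2].T,aweights=w2); e,E=np.linalg.eigh(C); d=E[:,1]*np.sign(E[0,1]); print(mu,np.arctan2(d[1],d[0]),e)
E
```

```text
18 [[556.0, 106.0, 81.0], [556.0, 103.0, 73.0], [553.0, 106.0, 114.0], [551.0, 106.0, 116.0], [548.0, 108.0, 73.0], [548.0, 106.0, 87.0], [546.0, 133.0, 51.0], [545.0, 108.0, 81.0], [545.0, 106.0, 82.0], [543.0, 108.0, 114.0], [543.0, 106.0, 21.0], [540.0, 109.0, 117.0], [538.0, 135.0, 49.0], [537.0, 111.0, 82.0], [537.0, 109.0, 89.0], [535.0, 111.0, 31.0], [535.0, 109.0, 25.0], [530.0, 136.0, 36.0]]
[545.2606626  110.00665695  85.        ] -0.9919673780670678 [29.84175943 97.77616453]
```

View pics/d3.png

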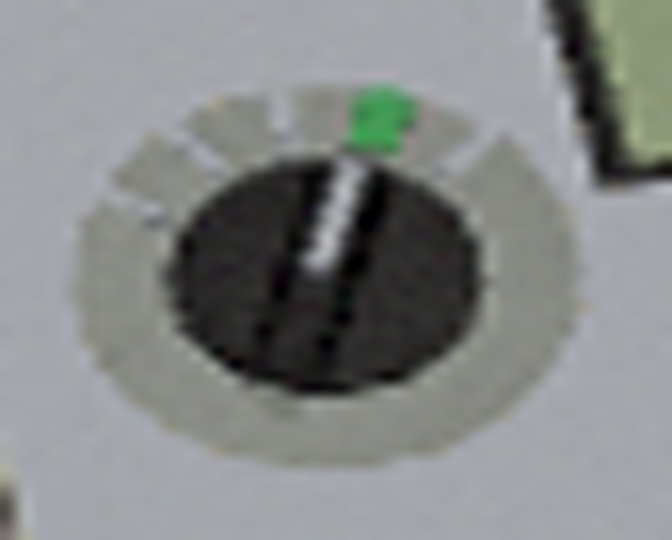

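The pointer is on the green mark: line angle about −0.27 rad against an expected −0.26. Moving over the middle green cap.

```bash
python3 -m creep '[{"tx":0,"ty":-0.8,"tz":-0.5,"wx":0.12,"wy":0,"wz":0,"gripper":-0.1},{"tx":0,"ty":-1.6,"tz":-1,"wx":0.24,"wy":0,"wz":0,"gripper":-0.1},{"tx":0,"ty":-2.4,"tz":-1.5,"wx":0.36,"wy":0,"wz":0,"gripper":-0.1},{"tx":0,"ty":-3.2,"tz":-2,"wx":0.48,"wy":0,"wz":0,"gripper":-0.1},{"tx":0,"ty":-4,"tz":-2.5,"wx":0.6,"wy":0,"wz":0,"gripper":-0.1},{"tx":0,"ty":-5,"tz":-3,"wx":0.72,"wy":0,"wz":0,"gripper":-0.1},{"tx":0,"ty":-5.8,"tz":-3.4,"wx":0.84,"wy":0,"wz":0,"gripper":-0.1},{"tx":0,"ty":-6.5,"tz":-3.8,"wx":0.96,"wy":0,"wz":0,"gripper":-0.1}]';python3 -m creep '[{"tx":0,"ty":0,"tz":0,"wx":0.11,"wy":0,"wz":0,"gripper":-0.1},{"tx":0,"ty":0,"tz":0,"wx":0.21,"wy":0,"wz":0,"gripper":-0.1},{"tx":0,"ty":0,"tz":0,"wx":0.21,"wy":0,"wz":0,"gripper":-0.1}]'; python3 go.py 463.3 -280 120 -0.83;  python3 - <<'E'
from m import *
c=capture("side"); p,R=tool(); w=get_obs()["grip_width"]
print(proj(c,[p,p+R[:,2]*w/2,p-R[:,2]*w/2]).round(1))
crop(c,400,310,60,"c2side",6)
W=allworld(c); L=(W-p)@R
P=L[(np.abs(L[...,0]+15)<25)&(np.abs(L[...,1])<40)&(np.abs(L[...,2])<80)]
for s in(-1,1):
    Q=P[(P[:,2]*s>0)]; print(s,len(Q),np.percentile(Q,[2,10,50,90,98],axis=0).round(1).tolist())
# cap from side depth: neck top
hsv=cv2.cvtColor(c["frame"],cv2.COLOR_RGB2HSV); H,S,V=[hsv[...,i].astype(int) for i in range(3)]
m=comp((H>45)&(H<80)&(S>100)&(V>25),391,327); print(m.sum(),circ_fit(c,m,CAP,[465.,-280.]))
Q=W[m]; T=Q[Q[:,2]>54]; print("neck top",len(T),T.mean(0),(T.min(0)+T.max(0))/2)
E
```

```text
time: 6.3
tool_pos: [465.5, -276.9, 154.8]
tcp_rot: [1.476, 1.57, 0.865]
contact_force: [0.2, -0.3, -0.5]
grip_width: 50.6
time: 6.55
tool_pos: [465.4, -276.6, 154.7]
tcp_rot: [1.907, 1.57, 1.087]
contact_force: [0.5, 0.5, -0.2]
grip_width: 50.3
t 6.55 pos [ 465.4 -276.6  154.7] yaw -0.819 q [-0.68  0.44  1.59  0.    1.12  0.14] F [ 0.5  0.5 -0.2] w 50.3
txyz cm [ 3.47 -0.39  0.1 ] wxyz [ 0.011 -0.    -0.001]
[[398.  272.4]
 [413.4 273.5]
 [382.7 271.3]]
-1 176 [[-38.8, -12.8, -43.3], [-36.8, -12.1, -41.5], [-22.8, -11.1, -34.1], [-8.0, -9.8, -28.0], [-1.6, -8.7, -26.8]]
1 229 [[-39.6, -13.6, 24.2], [-36.7, -12.6, 24.5], [-22.8, -11.3, 30.4], [-6.2, -2.2, 39.5], [-1.2, 6.7, 41.6]]
552 (array([ 464.52, -278.73]), np.float64(0.218))
neck top 112 [ 455.95122214 -283.49710238   62.1606985 ] [ 246.27654191 -434.46981475  350.86933632]
```

View pics/c2side.png

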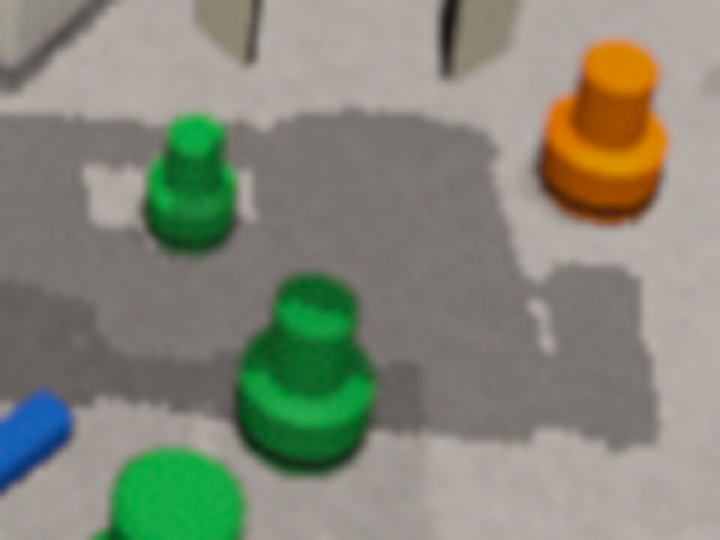

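The middle cap stands free below the jaws, with nothing in the fingers' way. Descending.

```bash
python3 -m creep '[{"tx":2,"ty":-0.2,"tz":0.1,"wx":0,"wy":0,"wz":0,"gripper":-0.1},{"tx":4,"ty":-0.23,"tz":0.14,"wx":0,"wy":0,"wz":0,"gripper":-0.1},{"tx":6,"ty":-0.23,"tz":0.14,"wx":0,"wy":0,"wz":0,"gripper":-0.1},{"tx":8,"ty":-0.23,"tz":0.14,"wx":0,"wy":0,"wz":0,"gripper":-0.1},{"tx":9.5,"ty":-0.23,"tz":0.14,"wx":0,"wy":0,"wz":0,"gripper":-0.1},{"tx":10.5,"ty":-0.23,"tz":0.14,"wx":0,"wy":0,"wz":0,"gripper":-0.1},{"tx":10.5,"ty":-0.23,"tz":0.14,"wx":0,"wy":0,"wz":0,"gripper":-0.1}]'; python3 go.py 464.7 -279.2 30 -0.83;  python3 - <<'E'
from m import *
c=capture("side"); crop(c,400,310,60,"c3side",6)
c=capture("top"); crop(c,430,230,60,"c3top",6)
E
```

```text
time: 7.18
tool_pos: [463.5, -279.2, 47.6]
tcp_rot: [-3.068, 1.567, 2.401]
contact_force: [0.0, 0.3, -0.3]
grip_width: 50.3
t 7.1833 pos [ 463.5 -279.2   47.6] yaw -0.815 q [-0.68  0.58  1.69  0.    0.87  0.13] F [ 0.   0.3 -0.3] w 50.3
txyz cm [1.76 0.08 0.09] wxyz [ 0.015 -0.004  0.   ]
```

View pics/c3side.png

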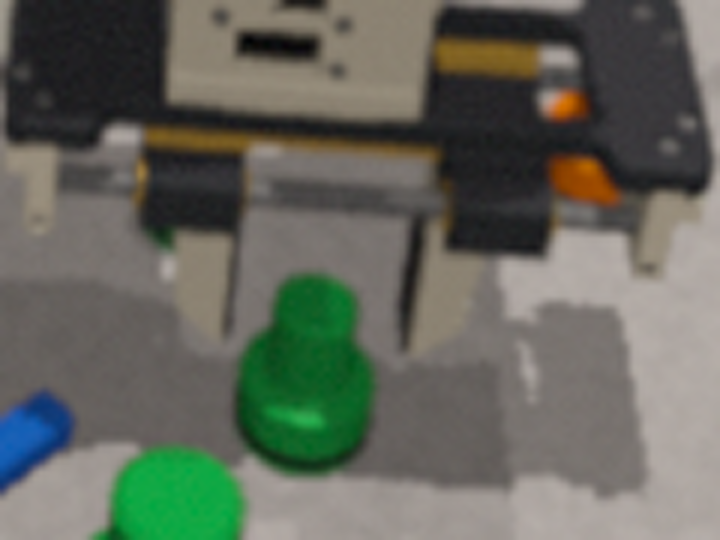

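The neck is centred between the fingers, with inner faces at crop x≈230 and 407 and the neck at 315. Down, then close.

```bash
python3 -m creep '[{"tx":1,"ty":0.08,"tz":0.05,"wx":0,"wy":0,"wz":0,"gripper":-0.1},{"tx":1.7,"ty":0.08,"tz":0.05,"wx":0,"wy":0,"wz":0,"gripper":-0.1},{"tx":1.75,"ty":0.08,"tz":0.05,"wx":0,"wy":0,"wz":0,"gripper":0.2},{"tx":1.75,"ty":0.08,"tz":0.05,"wx":0,"wy":0,"wz":0,"gripper":1},{"tx":1.75,"ty":0.08,"tz":0.05,"wx":0,"wy":0,"wz":0,"gripper":1},{"tx":1.75,"ty":0.08,"tz":0.05,"wx":0,"wy":0,"wz":0,"gripper":1},{"tx":1.75,"ty":0.08,"tz":0.05,"wx":0,"wy":0,"wz":0,"gripper":1},{"tx":1.75,"ty":0.08,"tz":0.05,"wx":0,"wy":0,"wz":0,"gripper":1}]'; python3 -m creep '[{"tx":0,"ty":0,"tz":0,"wx":0,"wy":0,"wz":0,"gripper":1},{"tx":0,"ty":0,"tz":0,"wx":0,"wy":0,"wz":0,"gripper":1},{"tx":0,"ty":0,"tz":0,"wx":0,"wy":0,"wz":0,"gripper":1},{"tx":0,"ty":0,"tz":0,"wx":0,"wy":0,"wz":0,"gripper":1}]'; python3 go.py 464.7 -279.2 27 -0.83
```

```text
time: 7.95
tool_pos: [465.2, -280.6, 32.0]
tcp_rot: [0.339, 1.57, -0.48]
contact_force: [-0.7, -0.3, 0.9]
grip_width: 25.4
time: 8.28
tool_pos: [465.3, -280.6, 32.0]
tcp_rot: [0.3, 1.57, -0.518]
contact_force: [-0.2, 0.2, 2.1]
grip_width: 25.5
t 8.2833 pos [ 465.3 -280.6   32. ] yaw -0.819 q [-0.68  0.6   1.7   0.    0.83  0.13] F [-0.2  0.2  2.1] w 25.5
txyz cm [ 0.5   0.05 -0.14] wxyz [ 0.011  0.    -0.   ]
```

Grip width is 25.5 mm on the 26 mm neck, TCP 32 mm above the bench, so the rim is 32 mm below the TCP. Lifting straight up.

```bash
python3 -m creep '[{"tx":-1,"ty":0,"tz":0,"wx":0,"wy":0,"wz":0,"gripper":1},{"tx":-2.5,"ty":0,"tz":0,"wx":0,"wy":0,"wz":0,"gripper":1},{"tx":-5,"ty":0,"tz":0,"wx":0,"wy":0,"wz":0,"gripper":1},{"tx":-7.5,"ty":0,"tz":0,"wx":0,"wy":0,"wz":0,"gripper":1},{"tx":-10,"ty":0,"tz":0,"wx":0,"wy":0,"wz":0,"gripper":1},{"tx":-12,"ty":0,"tz":0,"wx":0,"wy":0,"wz":0,"gripper":1},{"tx":-12,"ty":0,"tz":0,"wx":0,"wy":0,"wz":0,"gripper":1}]'; python3 go.py 561.3 -36 150 -0.82;  python3 - <<'E'
from m import *
c=capture("side"); crop(c,400,290,60,"c4side",6)
E
```

```text
time: 8.87
tool_pos: [466.9, -281.9, 156.7]
tcp_rot: [0.149, 1.563, -0.669]
contact_force: [-0.2, -0.3, -0.2]
grip_width: 25.5
t 8.8667 pos [ 466.9 -281.9  156.7] yaw -0.818 q [-0.68  0.44  1.58  0.    1.11  0.13] F [-0.2 -0.3 -0.2] w 25.5
txyz cm [  0.61  23.69 -11.51] wxyz [ 0.002  0.008 -0.001]
```

View pics/c4side.png

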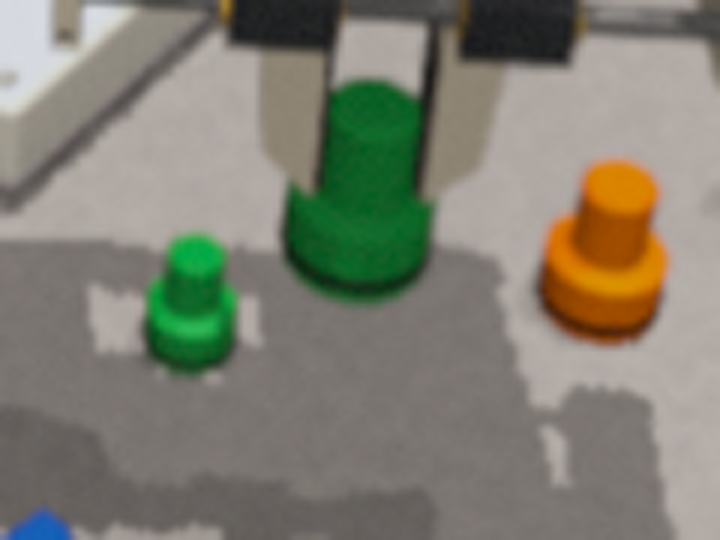

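The cap is held upright and the neighbours are undisturbed. Moving over the stud.

```bash
python3 -m creep '[{"tx":0.1,"ty":3.2,"tz":-1.5,"wx":0,"wy":0,"wz":0,"gripper":1},{"tx":0.2,"ty":6.5,"tz":-3.1,"wx":0,"wy":0,"wz":0,"gripper":1},{"tx":0.3,"ty":10,"tz":-4.8,"wx":0,"wy":0,"wz":0,"gripper":1},{"tx":0.4,"ty":13.5,"tz":-6.5,"wx":0,"wy":0,"wz":0,"gripper":1},{"tx":0.5,"ty":17,"tz":-8.2,"wx":0,"wy":0,"wz":0,"gripper":1},{"tx":0.5,"ty":20.5,"tz":-10,"wx":0,"wy":0,"wz":0,"gripper":1},{"tx":0.5,"ty":23.7,"tz":-11.5,"wx":0,"wy":0,"wz":0,"gripper":1},{"tx":0.5,"ty":23.7,"tz":-11.5,"wx":0,"wy":0,"wz":0,"gripper":1}]'; python3 -m creep '[{"tx":0,"ty":0,"tz":0,"wx":0,"wy":0,"wz":0,"gripper":1},{"tx":0,"ty":0,"tz":0,"wx":0,"wy":0,"wz":0,"gripper":1}]'; python3 go.py 561.3 -36 150 -0.82;  python3 - <<'E'
from m import *
c=capture("side"); p,R=tool(); u,v=proj(c,[[p[0],p[1],110]])[0].round().astype(int); print(u-60,v-45); crop(c,u,v,60,"c5side",6)
hsv=cv2.cvtColor(c["frame"],cv2.COLOR_RGB2HSV); H,S,V=[hsv[...,i].astype(int) for i in range(3)]
u,v=proj(c,[[p[0],p[1],p[2]-20]])[0].round().astype(int)
m=comp((H>45)&(H<80)&(S>100)&(V>20),u,v)
for dz in(-34,-32,-30):
    z0=p[2]+dz; r=circ_fit(c,m,[(a,b+z0,d+z0) for a,b,d in CAP],p[:2].copy()); print("cap in side",m.sum(),r,"rel TCP",(r[0]-p[:2]).round(1))
W=allworld(c); L=(W-p)@R
P=L[(np.abs(L[...,0]+15)<25)&(np.abs(L[...,1])<16)&(np.abs(L[...,2])<80)&~m]
for s in(-1,1):
    Q=P[(P[:,2]*s>0)]; print(s,len(Q),np.percentile(Q,[2,10,50,90,98],axis=0).round(1).tolist())
E
```

```text
time: 9.58
tool_pos: [560.2, -28.7, 145.5]
tcp_rot: [2.866, 1.568, 2.052]
contact_force: [-0.6, -0.1, 0.2]
grip_width: 25.5
time: 9.75
tool_pos: [558.8, -34.7, 145.8]
tcp_rot: [-2.358, 1.569, 3.108]
contact_force: [0.5, -0.4, -0.9]
grip_width: 25.2
t 9.75 pos [558.8 -34.7 145.8] yaw -0.818 q [-0.2   0.48  1.54 -0.    1.12  0.62] F [ 0.5 -0.4 -0.9] w 25.2
txyz cm [-0.42  0.09  0.26] wxyz [ 0.002 -0.002  0.002]
280 166
cap in side 395 (array([558.97, -30.74]), np.float64(0.229)) rel TCP [0.1 4.6]
cap in side 395 (array([557.43, -33.06]), np.float64(0.238)) rel TCP [-1.4  2.3]
cap in side 395 (array([556.02, -34.55]), np.float64(0.247)) rel TCP [-2.8  0.8]
-1 131 [[-38.5, -14.0, -31.6], [-36.3, -12.7, -30.5], [-23.4, -10.6, -22.1], [-5.3, -6.8, -15.8], [6.0, -0.3, -14.7]]
1 126 [[-39.6, -14.0, 10.9], [-37.2, -12.6, 11.7], [-24.0, -10.8, 18.2], [-7.4, -8.8, 25.9], [-0.9, -5.1, 27.8]]
```

View pics/c5side.png

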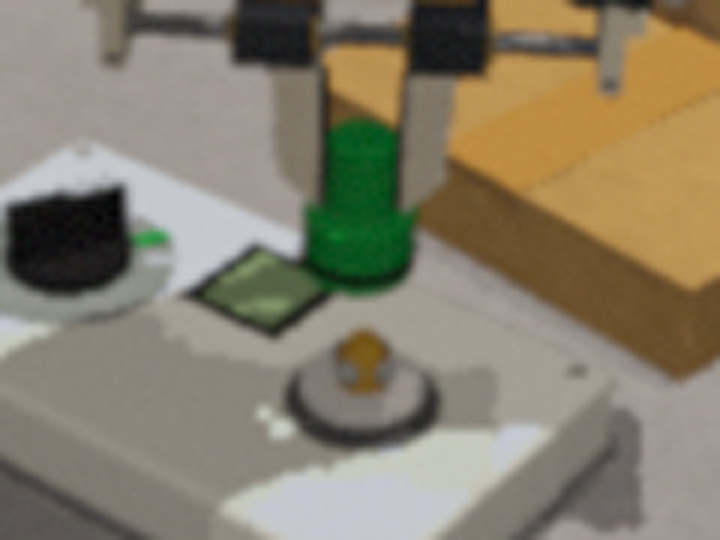

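```bash
python3 go.py 560.7 -36.7 120 -0.82;  python3 - <<'E'
from m import *
c=capture("side"); p,R=tool(); 
hsv=cv2.cvtColor(c["frame"],cv2.COLOR_RGB2HSV); H,S,V=[hsv[...,i].astype(int) for i in range(3)]
u,v=proj(c,[[p[0],p[1],p[2]-20]])[0].round().astype(int)
m=comp((H>45)&(H<80)&(S>100)&(V>20),u,v)
for row in range(v-16,v+18,2):
    us=np.where(m[row])[0]
    if len(us): print(row,us.min(),us.max(),(us.min()+us.max())/2,end=" | ")
print()
b=comp((H>10)&(H<30)&(S>120)&(V>60),341,228)
for row in range(215,240):
    us=np.where(b[row,330:352])[0]+330
    if len(us): print(row,us.min(),us.max(),(us.min()+us.max())/2,end=" | ")
print("\nvertical line at stud:",proj(c,[[561.4,-36,z] for z in(61,72,81,113,130,160)]).round(1).tolist())
print("tcp axis:",proj(c,[[p[0],p[1],z] for z in(61,72,81,113,130,160)]).round(1).tolist())
E
```

```text
t 9.8 pos [558.9 -35.4 146. ] yaw -0.819 q [-0.2   0.48  1.54 -0.    1.12  0.62] F [ 0.4 -0.2 -0.5] w 25.3
txyz cm [2.6  0.05 0.23] wxyz [ 0.001 -0.001  0.001]
189 335 346 340.5 | 191 335 345 340.0 | 193 335 345 340.0 | 195 334 345 339.5 | 197 334 345 339.5 | 199 334 345 339.5 | 201 332 348 340.0 | 203 332 348 340.0 | 205 332 348 340.0 | 207 332 348 340.0 | 209 332 347 339.5 | 211 331 346 338.5 | 213 333 344 338.5 | 
221 340 340 340.0 | 222 338 342 340.0 | 223 337 343 340.0 | 224 337 343 340.0 | 225 337 343 340.0 | 226 339 342 340.5 | 227 340 342 341.0 | 228 340 341 340.5 | 229 340 342 341.0 | 230 339 342 340.5 | 
vertical line at stud: [[340.8, 228.7], [340.9, 224.8], [341.0, 221.5], [341.3, 209.7], [341.5, 203.3], [341.9, 191.6]]
tcp axis: [[339.9, 229.1], [340.0, 225.1], [340.1, 221.9], [340.4, 210.1], [340.6, 203.6], [340.9, 191.9]]
```

```bash
python3 -m creep '[{"tx":0.7,"ty":0.05,"tz":0.2,"wx":0,"wy":0,"wz":0,"gripper":1},{"tx":1.4,"ty":0.05,"tz":0.2,"wx":0,"wy":0,"wz":0,"gripper":1},{"tx":2.1,"ty":0.05,"tz":0.2,"wx":0,"wy":0,"wz":0,"gripper":1},{"tx":2.6,"ty":0.05,"tz":0.2,"wx":0,"wy":0,"wz":0,"gripper":1},{"tx":2.8,"ty":0.05,"tz":0.2,"wx":0,"wy":0,"wz":0,"gripper":1},{"tx":2.8,"ty":0.05,"tz":0.2,"wx":0,"wy":0,"wz":0,"gripper":1},{"tx":2.8,"ty":0.05,"tz":0.2,"wx":0,"wy":0,"wz":0,"gripper":1}]'; python3 go.py 560.7 -36.7 105 -0.82;  python3 - <<'E'
from m import *
c=capture("side"); crop(c,340,215,40,"c6side",8)
E
```

```text
time: 10.43
tool_pos: [561.4, -35.7, 118.7]
tcp_rot: [2.916, 1.571, 2.097]
contact_force: [0.7, -0.5, -0.1]
grip_width: 25.3
t 10.4333 pos [561.4 -35.7 118.7] yaw -0.819 q [-0.2   0.51  1.57  0.    1.06  0.62] F [ 0.7 -0.5 -0.1] w 25.3
txyz cm [ 1.37 -0.12  0.03] wxyz [ 0.001 -0.    -0.   ]
```

View pics/c6side.png

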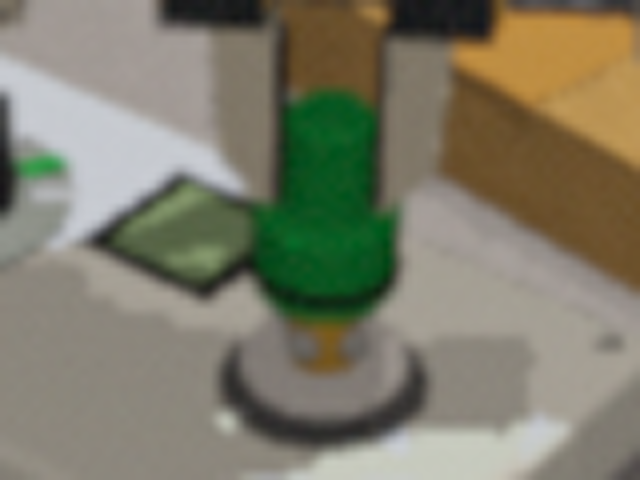

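The cap is centred over the stud: cap axis at crop x≈325, stud at 323. Easing down to the noses.

```bash
python3 -m creep '[{"tx":0.3,"ty":-0.06,"tz":0,"wx":0,"wy":0,"wz":0,"gripper":1},{"tx":0.6,"ty":-0.06,"tz":0,"wx":0,"wy":0,"wz":0,"gripper":1},{"tx":0.9,"ty":-0.06,"tz":0,"wx":0,"wy":0,"wz":0,"gripper":1},{"tx":1.1,"ty":-0.06,"tz":0,"wx":0,"wy":0,"wz":0,"gripper":1},{"tx":1.2,"ty":-0.06,"tz":0,"wx":0,"wy":0,"wz":0,"gripper":1},{"tx":1.2,"ty":-0.06,"tz":0,"wx":0,"wy":0,"wz":0,"gripper":1}]'; python3 go.py 560.7 -36.7 100 -0.82
```

```text
time: 10.98
tool_pos: [560.7, -36.1, 106.5]
tcp_rot: [-2.64, 1.57, 2.824]
contact_force: [-0.0, -0.4, -0.3]
grip_width: 25.2
t 10.9833 pos [560.7 -36.1 106.5] yaw -0.819 q [-0.2   0.53  1.58  0.    1.03  0.62] F [-0.  -0.4 -0.3] w 25.2
txyz cm [ 0.65 -0.04  0.05] wxyz [ 0.001 -0.001  0.   ]
```

No side force, and the rim is already around the stud tip. Pressing in small steps.

```bash
for i in 1; do python3 -m creep '[{"tx":0.15,"ty":0,"tz":0,"wx":0,"wy":0,"wz":0,"gripper":1},{"tx":0.3,"ty":0,"tz":0,"wx":0,"wy":0,"wz":0,"gripper":1},{"tx":0.3,"ty":0,"tz":0,"wx":0,"wy":0,"wz":0,"gripper":1}]'; python3 go.py 560.7 -36.7 100 -0.82;done;  python3 -m creep '[{"tx":0.15,"ty":0,"tz":0,"wx":0,"wy":0,"wz":0,"gripper":1},{"tx":0.3,"ty":0,"tz":0,"wx":0,"wy":0,"wz":0,"gripper":1},{"tx":0.3,"ty":0,"tz":0,"wx":0,"wy":0,"wz":0,"gripper":1}]'; python3 go.py 560.7 -36.7 100 -0.82
```

```text
time: 11.23
tool_pos: [561.6, -36.1, 104.2]
tcp_rot: [0.779, 1.569, -0.04]
contact_force: [2.3, 0.2, 2.2]
grip_width: 25.6
t 11.2333 pos [561.6 -36.1 104.2] yaw -0.819 q [-0.2   0.53  1.59  0.    1.02  0.62] F [2.3 0.2 2.2] w 25.6
txyz cm [ 0.42 -0.11 -0.02] wxyz [ 0.001  0.001 -0.001]
time: 11.48
tool_pos: [561.6, -36.2, 101.2]
tcp_rot: [0.727, 1.569, -0.091]
contact_force: [1.0, 0.1, 5.2]
grip_width: 25.1
t 11.4833 pos [561.6 -36.2 101.2] yaw -0.819 q [-0.2   0.54  1.59  0.    1.02  0.62] F [1.  0.1 5.2] w 25.1
txyz cm [ 0.12 -0.1  -0.02] wxyz [ 0.001  0.001 -0.001]
```

```bash
python3 -m creep '[{"tx":0.1,"ty":0,"tz":0,"wx":0,"wy":0,"wz":0,"gripper":1},{"tx":0.2,"ty":0,"tz":0,"wx":0,"wy":0,"wz":0,"gripper":1},{"tx":0.2,"ty":0,"tz":0,"wx":0,"wy":0,"wz":0,"gripper":1}]'|sed -n '2p;4p'; python3 -m creep '[{"tx":0.1,"ty":0,"tz":0,"wx":0,"wy":0,"wz":0,"gripper":1},{"tx":0.2,"ty":0,"tz":0,"wx":0,"wy":0,"wz":0,"gripper":1},{"tx":0.2,"ty":0,"tz":0,"wx":0,"wy":0,"wz":0,"gripper":1}]'|sed -n '2p;4p'; python3 -m creep '[{"tx":0.1,"ty":0,"tz":0,"wx":0,"wy":0,"wz":0,"gripper":1},{"tx":0.2,"ty":0,"tz":0,"wx":0,"wy":0,"wz":0,"gripper":1},{"tx":0.2,"ty":0,"tz":0,"wx":0,"wy":0,"wz":0,"gripper":1}]'|sed -n '2p;4,5p'; python3 go.py 560.7 -36.7 100 -0.82
```

```text
tool_pos: [561.6, -36.2, 99.4]
contact_force: [2.0, -0.1, 5.2]
tool_pos: [562.0, -36.1, 98.6]
contact_force: [-0.2, 2.3, 11.9]
tool_pos: [562.6, -36.4, 97.2]
contact_force: [0.9, 1.2, 14.5]
grip_width: 24.9
t 12.2333 pos [562.6 -36.4  97.2] yaw -0.818 q [-0.2   0.54  1.59  0.    1.    0.62] F [ 0.9  1.2 14.5] w 24.9
txyz cm [-0.28 -0.16 -0.1 ] wxyz [ 0.002  0.004 -0.003]
```

```bash
python3 -m creep '[{"tx":0.1,"ty":0,"tz":0,"wx":0,"wy":0,"wz":0,"gripper":1},{"tx":0.2,"ty":0,"tz":0,"wx":0,"wy":0,"wz":0,"gripper":1},{"tx":0.2,"ty":0,"tz":0,"wx":0,"wy":0,"wz":0,"gripper":1}]'|sed -n '2p;4,5p';  python3 -m creep '[{"tx":0.1,"ty":0,"tz":0,"wx":0,"wy":0,"wz":0,"gripper":1},{"tx":0.2,"ty":0,"tz":0,"wx":0,"wy":0,"wz":0,"gripper":1},{"tx":0.2,"ty":0,"tz":0,"wx":0,"wy":0,"wz":0,"gripper":1}]'|sed -n '2p;4,5p'; python3 go.py 560.7 -36.7 100 -0.82; python3 - <<'E'
from m import *
c=capture("side"); crop(c,340,215,40,"c7side",8)
E
```

```text
tool_pos: [561.8, -36.2, 94.0]
contact_force: [1.7, 1.0, 6.1]
grip_width: 25.4
tool_pos: [561.5, -35.8, 90.9]
contact_force: [4.2, 2.5, 3.5]
grip_width: 25.7
t 12.7333 pos [561.5 -35.8  90.9] yaw -0.818 q [-0.2   0.55  1.6   0.    0.99  0.62] F [4.2 2.5 3.5] w 25.7
txyz cm [-0.91 -0.12  0.01] wxyz [ 0.002  0.001 -0.001]
```

View pics/c7side.png

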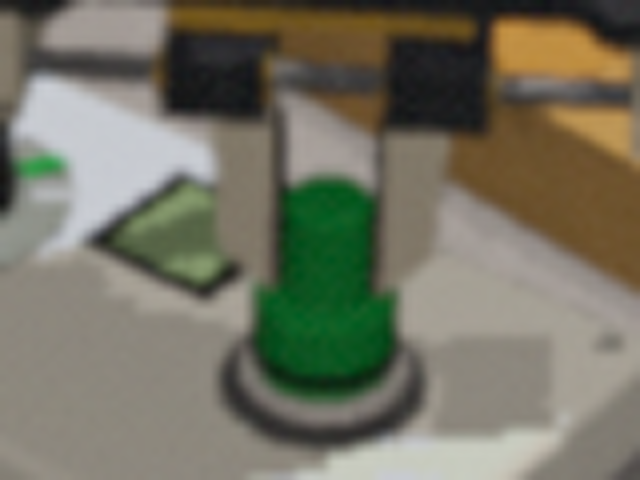

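Force rose to 14.5 N and then dropped to 3.5 N, so it has clicked. The picture shows the cap round the stud, with its rim near the seat (crop row ~390). Pressing on to the stop.

```bash
python3 -m creep '[{"tx":0.1,"ty":0,"tz":0,"wx":0,"wy":0,"wz":0,"gripper":1},{"tx":0.2,"ty":0,"tz":0,"wx":0,"wy":0,"wz":0,"gripper":1},{"tx":0.2,"ty":0,"tz":0,"wx":0,"wy":0,"wz":0,"gripper":1}]'|sed -n '2p;4,5p';  python3 -m creep '[{"tx":0.1,"ty":0,"tz":0,"wx":0,"wy":0,"wz":0,"gripper":1},{"tx":0.2,"ty":0,"tz":0,"wx":0,"wy":0,"wz":0,"gripper":1},{"tx":0.2,"ty":0,"tz":0,"wx":0,"wy":0,"wz":0,"gripper":1}]'|sed -n '2p;4,5p'; python3 go.py 560.7 -36.7 100 -0.82
```

```text
tool_pos: [561.5, -35.9, 89.0]
contact_force: [4.2, 4.3, 5.3]
grip_width: 25.7
tool_pos: [561.6, -35.9, 87.7]
contact_force: [4.1, 3.8, 9.3]
grip_width: 25.2
t 13.2833 pos [561.6 -35.9  87.7] yaw -0.819 q [-0.2   0.55  1.6   0.    0.99  0.62] F [4.1 3.8 9.3] w 25.2
txyz cm [-1.23 -0.12  0.  ] wxyz [ 0.001  0.001 -0.002]
```

```bash
python3 -m creep '[{"tx":0.1,"ty":0.05,"tz":0,"wx":0,"wy":0,"wz":0,"gripper":1},{"tx":0.2,"ty":0.08,"tz":0,"wx":0,"wy":0,"wz":0,"gripper":1},{"tx":0.2,"ty":0.08,"tz":0,"wx":0,"wy":0,"wz":0,"gripper":1}]'|sed -n '2p;4,5p'; python3 go.py 560.7 -36.7 100 -0.82
```

```text
tool_pos: [562.0, -35.7, 87.5]
contact_force: [-4.1, 3.2, 23.6]
grip_width: 25.3
t 13.5333 pos [562.  -35.7  87.5] yaw -0.818 q [-0.2   0.55  1.6  -0.    0.98  0.62] F [-4.1  3.2 23.6] w 25.3
txyz cm [-1.25 -0.16 -0.01] wxyz [ 0.002  0.002 -0.001]
```

It has hit a hard stop: TCP 87.5 mm, against 88 expected with the rim at 56 mm, and force jumping to 23.6 N. Holding and checking that it's steady.

```bash
python3 -m creep '[{"tx":0,"ty":0,"tz":0,"wx":0,"wy":0,"wz":0,"gripper":1},{"tx":0,"ty":0,"tz":0,"wx":0,"wy":0,"wz":0,"gripper":1},{"tx":0,"ty":0,"tz":0,"wx":0,"wy":0,"wz":0,"gripper":1},{"tx":0,"ty":0,"tz":0,"wx":0,"wy":0,"wz":0,"gripper":1},{"tx":0,"ty":0,"tz":0,"wx":0,"wy":0,"wz":0,"gripper":1},{"tx":0,"ty":0,"tz":0,"wx":0,"wy":0,"wz":0,"gripper":1},{"tx":0,"ty":0,"tz":0,"wx":0,"wy":0,"wz":0,"gripper":1},{"tx":0,"ty":0,"tz":0,"wx":0,"wy":0,"wz":0,"gripper":1}]'; python3 - <<'E'
from m import *
c=capture("side"); crop(c,325,210,60,"f_side",6)
p,R=tool()
W=allworld(c); k=np.hypot(W[...,0]-561.5,W[...,1]+36); F=c["frame"].astype(int)
gr=(F[...,1]>1.5*F[...,0]); Q=W[(k<30)&gr]; t=np.sort(Q[:,2]); print("cap top z",np.percentile(t,[90,95,99]).round(1))
s=W[(k<26)&(k>22)&~gr]; print("flange z", np.percentile(s[:,2],[25,50,75]).round(1))
c=capture("top"); crop(c,320,215,60,"f_top",6)
print(get_obs()["contact_force"])
E
```

```text
time: 14.2
tool_pos: [562.0, -35.7, 87.5]
tcp_rot: [0.564, 1.568, -0.254]
contact_force: [-3.5, 3.2, 22.9]
grip_width: 25.4
cap top z [111.6 112.9 113.5]
flange z [116.5 204.  225.6]
[-2.65816947  3.44174083 23.05849169]
```

View pics/f_side.png

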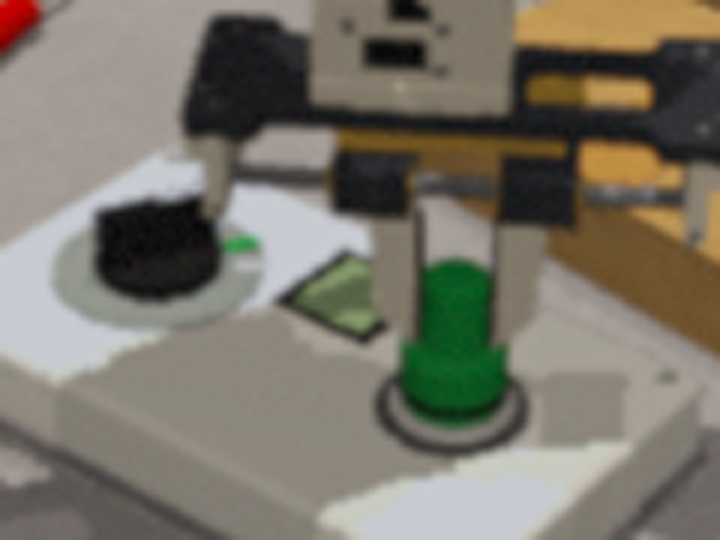

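View pics/f_top.png

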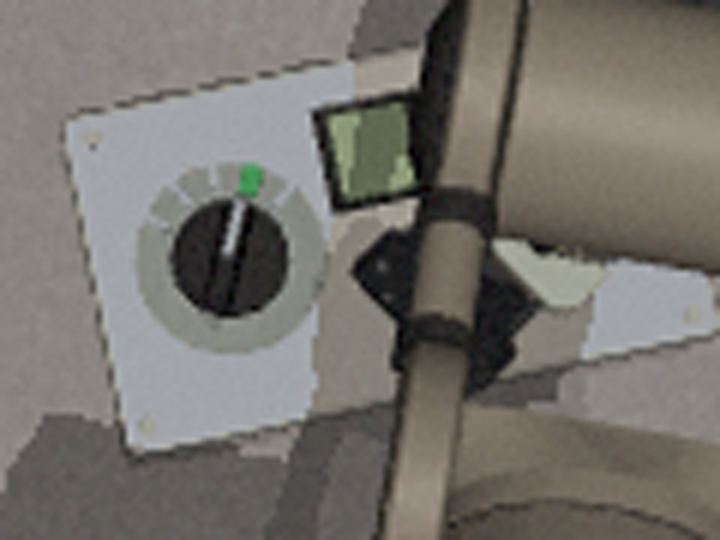

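The cap top measures 113 mm, which is the 56 mm seat plus the 57 mm cap, so it is home with the stud down. The flange has sunk almost flush, the pointer is still on the green mark, and the force is steady at 23 N. Handing in.

```bash
python3 -c "
from plant import *
print(close_job()); o=get_obs(); print(o['time'],o['contact_force'],o['tool_pos'],o['grip_width'])"
```

```text
the job is handed in; nothing more can be done
None
the job is handed in; nothing more can be done
```

The dial is set to the green mark, and the middle-sized green cap is snapped onto the stud and still held pressed fully down. I handed the job in at about 14 s of the 61 s allowed.

- **Dial:** it started at the second click, and I turned it 0.9 rad clockwise. After release the pointer line measured about −0.27 rad, against about −0.26 for the green mark. The last top picture shows it still on the mark.
- **Cap:** the push rose to 14.5 N and dropped to 3.5 N at the click. I pressed on to a hard stop with the tool at 87.5 mm (about 88 expected). The cap top then measured about 113 mm, which is the 56 mm seat (stud down) plus the 57 mm cap.
- **Final hold:** the force stayed steady at about 23 N downward for about 0.7 s before hand-in, with the grip at 25.4 mm.

**Checks that failed or disagreed:**
- The two cameras disagreed by about 4 mm in y, so I averaged them and corrected using the gripper's known position.
- My final depth reading of the flange failed because the arm was in the way, so I judged that it had sunk from the picture.
- About 4–5 N of sideways force remained at the end.
- The state could not be read after hand-in.

The orange cap and the small green cap were seen undisturbed after the lift. I took no final picture of the rest of the bench.

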